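# Nest the stacking beakers on the spill tray

### The arm

A 7-joint arm with a two-finger parallel gripper is mounted at the origin on the work surface. World frame = base frame: x ahead of the robot, y to its left, z up, the work surface at z = 0. Lengths are in m, angles in rad, forces in N, time in s.
With the tool pointing down it reaches from about 0.425 to 0.95 m from the base axis. Payload 4.7 kg.
Tool frame: the origin (TCP) lies between the finger pads; the fingertips stand 8 mm ahead of it and the grasp point (between the pads) lies 11 mm behind it; z points along the fingers, y is the line along which they close (so a half turn about z gives the same grasp; the last joint's range is limited). The gripper opens to 85 mm and grips with 20 to 120 N. Pads are 22 mm wide; open, the fingers measure 114 mm over their backs; the gripper's body (76 mm by 85 mm) begins 54 mm behind the grasp point. The pads swing forward as they close: fully open they stand 13 mm farther back than shut.
Start: joints at [-1.199, 0.469, -0.049, 1.532, 0.024, 1.141, -0.082], TCP at [0.263, 0.622, 0.239] pointing down, gripper open.
Joint ranges: [-2.59, 2.59], [-0.33, 1.99], [-1.39, 1.29], [0.1, 2.45], [-1.04, 4.18], [0.21, 1.99], [-2.66, 2.66]. Speed limits (rad/s): [2.57, 2.57, 3.14, 3.14, 3.14, 3.14, 3.14].

### API

Orientations are given as [roll, pitch, yaw] about the fixed x, y, z axes, in that order (R = Rz(yaw) Ry(pitch) Rx(roll)).
In Python, from workcell import arm gives the robot as it stands. The module is installed in compiled form; this text tells all that it offers.
- The arm moves only by the tool carry_out, never from a script. Its argument "deltas" is text: rows parted by semicolons, each of 7 numbers parted by spaces: the shift along the tool's x, y, z scaled (see below), then the turn, a rotation vector about the tool's x, y, z scaled (see below), then the closure, from -1 (fully open) to 1 (shut). A call has 1 to 5 rows; each row shifts and turns the commanded pose from where the row before left it, along the tool's axes as they then stand; what a row does not reach is not made up. The controller multiplies each number of a shift by 20 mm and each number of a turn by 0.15 rad. A row lasts 1/8 s, in which the tool goes at most 62.5 mm and 10.7 degrees, less where a joint would pass 70% of its speed; a pose out of reach is approached as far as the arm can. A call with a number of a shift or a turn outside -1 to 1 is refused whole. A call with a gripper value outside its range is refused whole. The fingers move at their own pace and stop on an object; "grip_force" is the grip in N (left out, the last holds). Time passes only in rows, so rows that do not move let the fingers close. It gives the time, the measured TCP pose, the force, the opening and the grip force at its end, in the units of the state.
- arm.read_state(): the state, without advancing time (a new reading comes with each control period).
- arm.capture(name): name is "side" or "top" or "wrist"; returns a dict with "frame" (384x512x3 uint8, red, green, blue), "camera_matrix" (3x3 intrinsics, pixels), "R" (3x3) and "t" (3): a world point X has camera coordinates R X + t. Camera axes: x right, y down, z forward; pixel columns grow to the right and rows downward; lengths in m; the calibration is good to about 2 mm. A picture is of the moment at which its call begins. There is no depth.
- arm.close_job(): hands the job in; it is judged then, once.
The state is a dict: "time_s": time; "joint_positions": joint angles; "dq": joint speeds; "joint_efforts": joint torques, N m; "eef_pos": TCP position; "tool_rot": TCP orientation; "force": force on the tool from outside, world axes, zero at the start; "wrist_torque": the same for the moment, N m; "gripper_width": finger opening in m; "grip_force": force on a finger pad.
Only numpy, scipy, OpenCV 4.12 (cv2) and the standard library are available. Lean on these libraries where they do the work, as an engineer would, in place of code of your own. Each camera call takes 0.05 s, during which the arm holds its last target. There are 200 camera calls.

### The job

Put the clean stacking beakers away in one stack on the spill tray: nest the yellow beaker into the white one that stands there, then the red beaker into the yellow one, so that red comes off first. Lower each one in until it is fully home before letting go (do not drop it in), leave the stack upright on the tray, and do not disturb the amber bottle or the blue bin.

Things in the scene. Friction and masses are not known exactly. Their poses are not given: they have to be found in the camera images.
- tray: Shallow dark steel spill tray, fixed to the bench, 130 x 130 mm, rim 12 mm high, inner floor 4 mm above its underside. Origin: centre of the underside, on the bench; z up.
- white_beaker: White plastic stacking beaker, loose, standing upright on the tray: 110 mm tall, round, open top: a 42 mm high collar, 62 mm outside (grip here), 58 mm inside, over a 68 mm taper, 53 mm wide under the collar, 36 mm at the foot; wall 2 mm, 50 to 100 g. Origin: centre of underside, z up. Nested, its collar's underside rests on the lower rim: origin 42 mm above the lower one's, 1 to 2 mm side play.
- yellow_beaker: Yellow plastic stacking beaker, loose, on the bench: 110 mm tall, round, open top: a 42 mm high collar, 62 mm outside (grip here), 58 mm inside, over a 68 mm taper, 53 mm wide under the collar, 36 mm at the foot; wall 2 mm, 50 to 100 g. Origin: centre of underside, z up. Nested, its collar's underside rests on the lower rim: origin 42 mm above the lower one's, 1 to 2 mm side play.
- red_beaker: Red plastic stacking beaker, loose, on the bench: 110 mm tall, round, open top: a 42 mm high collar, 62 mm outside (grip here), 58 mm inside, over a 68 mm taper, 53 mm wide under the collar, 36 mm at the foot; wall 2 mm, 50 to 100 g. Origin: centre of underside, z up. Nested, its collar's underside rests on the lower rim: origin 42 mm above the lower one's, 1 to 2 mm side play.
- bottle: Amber reagent bottle with a black cap, 62 mm in diameter, 120 mm tall, standing on the bench; it may stand at any of the three places that it shares with the yellow and the red beaker. Leave it alone. Origin: centre of the underside.
- bin: Blue plastic bin with vials in it, 140 x 100 mm, 50 mm high (vials to 77 mm), on the right of the bench. Leave it alone. Origin: centre of the underside.
Things that resemble listed ones, but are neither listed nor needed, are in the scene too. Of the things shaped like the yellow_beaker, the yellow one is meant.

How it is judged:
By the outcome, as a careful person would: the job done as asked, in the order asked, and still so for the second after the job is handed in, with the robot touching nothing.
It also fails if it takes over 72 s, if anything falls off the work surface, if the arm or the gripper's body presses on something with over 40 N, if the wrist force passes 120 N, or if a joint passes its speed limit or range.

## Working session

There is one attempt and no reset: what is moved stays moved. The work goes in short steps, Python scripts to look and compute and a tool call to move; the robot and the scene stay as the last step left them, time stands still between calls to the robot, and variables do not carry over. Pictures are saved under pics/ and viewed, at most 10 in all, crops included, and the job is handed in when it is done.

Besides the shell and the picture viewer there is one more tool, called after "Request:" as name(argument=value, ...) on one line, values as JSON. carry_out: Moves the arm, as the interface text tells. Shifts and turns lie within -1 to 1; 1 stands for 20 mm of shift or 0.15 rad of turn. Its arguments: {"type":"object","properties":{"deltas":{"type":"string"},"grip_force":{"type":"number"}},"required":["deltas"]}

```bash
mkdir -p pics
cat > h.py <<'E'
import numpy as np, cv2
from workcell import arm
def save(n,f): cv2.imwrite(f'pics/{n}.png',cv2.cvtColor(f,cv2.COLOR_RGB2BGR))
def ray(c,u,v):
    d=np.linalg.inv(c['camera_matrix'])@[u,v,1.]; return -c['R'].T@c['t'], c['R'].T@d
def onz(c,u,v,z):
    o,d=ray(c,u,v); return o+d*(z-o[2])/d[2]
def proj(c,X):
    p=c['camera_matrix']@(c['R']@np.array(X)+c['t']); return p[:2]/p[2]
E
python3 - <<'E'
from h import *
a=arm.capture('top');b=arm.capture('side')
save('a',np.hstack([a['frame'],b['frame']])[:, :]) 
im=cv2.resize(np.hstack([a['frame'],b['frame']]),(800,300));save('both',im)
save('top1',a['frame']);save('side1',b['frame'])
for c in(a,b):print(-c['R'].T@c['t'],c['R'][2])
s=arm.read_state();print(s['time_s'],s['eef_pos'],s['tool_rot'],s['gripper_width'])
E
```

```text
[ 0.52847037 -0.09702126  0.92463425] [ 9.87290692e-02  6.08916168e-04 -9.95114164e-01]
[ 0.2155798  -0.82384864  0.68666122] [ 0.37728737  0.70474562 -0.60082265]
0.1 [0.26314138 0.62105354 0.23836505] [-3.13983861e+00  2.23204741e-05  2.74079901e+00] 0.08531511379508476
```

View pics/top1.png

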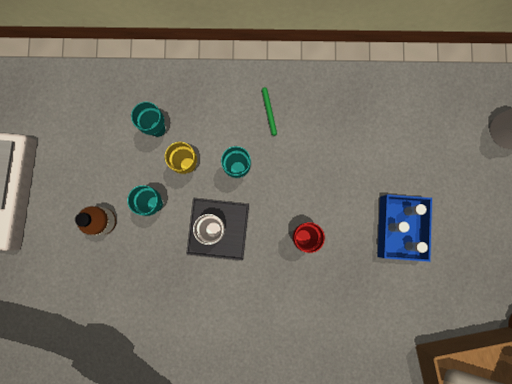

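View pics/side1.png

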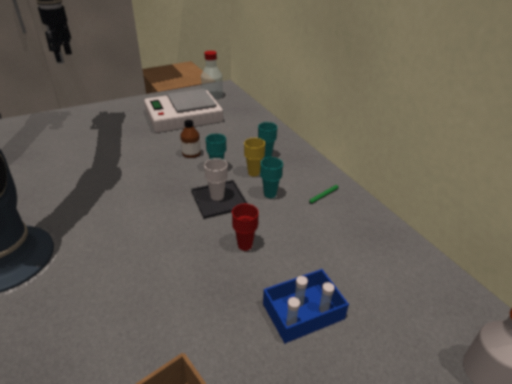

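The top view shows yellow at (181,157) with three teal lookalikes around it at (148,118), (236,161) and (144,200). Red is at (309,237), white on the tray at (208,229), the bottle at (92,220) and the bin at (405,228). Only the (181,157) beaker is yellow, so it is the one meant. I'll measure the rims next.

```bash
cat >> h.py <<'E'
from scipy.optimize import least_squares
def mask(f,k):
    h,s,v=[x.astype(int) for x in cv2.split(cv2.cvtColor(f,cv2.COLOR_RGB2HSV))]
    m={'y':(abs(h-25)<8)&(s>120)&(v>60),'r':((h<6)|(h>174))&(s>150)&(v>50),'t':(abs(h-88)<8)&(s>120)&(v>40),'w':(s<60)&(v>135)}[k]
    return cv2.morphologyEx(m.astype(np.uint8),cv2.MORPH_CLOSE,np.ones((5,5)))
def rim(c,k,uv,z=.11,r=.031):
    """circle of radius r on plane z through the contour's half facing away from the camera"""
    cs,_=cv2.findContours(mask(c['frame'],k),cv2.RETR_EXTERNAL,cv2.CHAIN_APPROX_NONE)
    ct=min((q for q in cs if cv2.contourArea(q)>60),key=lambda q:abs(cv2.pointPolygonTest(q,uv,True)) if cv2.pointPolygonTest(q,uv,False)<0 else 0)
    P=np.array([onz(c,*q[0],z)[:2] for q in ct]); o=(-c['R'].T@c['t'])[:2]; m=P.mean(0)
    n=(m-o)/np.linalg.norm(m-o)
    for _ in range(3):
        Q=P[(P-m)@n>0]; R=least_squares(lambda x:np.hypot(*(Q-x).T)-r,m,loss='soft_l1',f_scale=.001); m=R.x
    return m,np.abs(R.fun).mean(),cv2.boundingRect(ct)
E
python3 - <<'E'
from h import *
a=arm.capture('top')
for k,uv in [('y',(181,157)),('r',(309,237)),('w',(208,229)),('t',(148,118)),('t',(236,161)),('t',(144,200))]:
    m,e,b=rim(a,k,uv);print(k,m.round(4),round(e,4),b)
print('bottle cap',onz(a,84,220,.12),'tray',[onz(a,u,v,.012).round(3) for u,v in[(193,199),(248,205),(242,259),(188,254)]])
f=a['frame'][90:260,110:330];save('crop',cv2.resize(f,None,fx=3.5,fy=3.5,interpolation=cv2.INTER_CUBIC)[:600,:800])
b=arm.capture('side')
for k,uv in [('y',(255,157)),('r',(245,228)),('w',(216,175))]:
    m,e,bb=rim(b,k,uv);print(k,m.round(4),round(e,4),bb)
E
```

```text
y [0.6861 0.0566] 0.0005 (165, 142, 32, 32)
r [ 0.5222 -0.2105] 0.0007 (293, 222, 32, 31)
w [0.5755 0.0625] 0.0061 (158, 186, 66, 59)
t [0.7702 0.1297] 0.0008 (131, 102, 34, 35)
t [ 0.6765 -0.0601] 0.0008 (221, 147, 30, 31)
t [0.5941 0.1295] 0.0009 (127, 186, 36, 30)
bottle cap [0.55148896 0.24394032 0.12      ] tray [array([0.606, 0.041, 0.012]), array([ 0.593, -0.086,  0.012]), array([ 0.47 , -0.074,  0.012]), array([0.48 , 0.049, 0.012])]
y [0.6857 0.0541] 0.0012 (244, 138, 21, 38)
r [ 0.5192 -0.2143] 0.0014 (231, 203, 27, 47)
w [0.583  0.4907] 0.047 (144, 90, 79, 31)
```

View pics/crop.png

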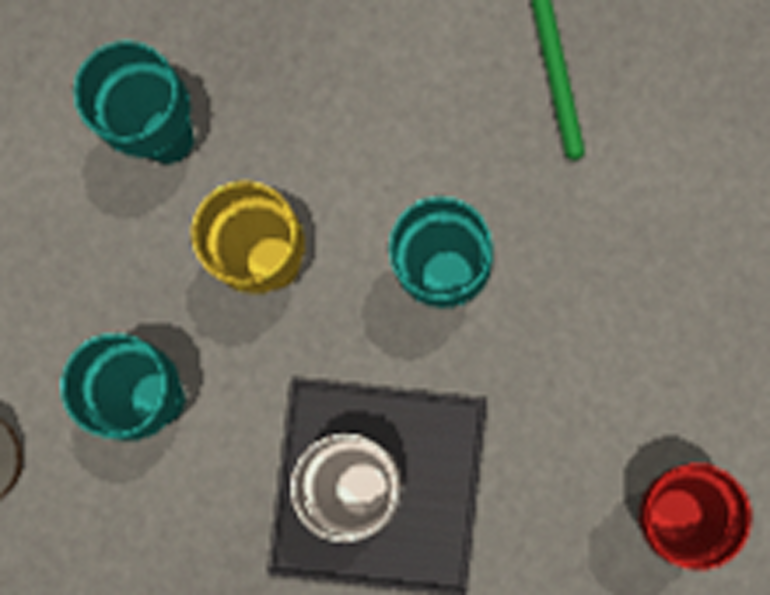

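The crop confirms yellow at crop (247,237), with the teal ones at (127,97), (440,250) and (122,385). White is at crop (345,487). I'll turn the closing line along x, which is clear of the teal neighbours, and travel over.

Request:
carry_out(deltas="0 0 0 0 0 1 -1;0 0 0 0 0 1 -1;0 0 0 0 0 1 -1;0 0 0 0 0 1 -1;0 0 0 0 0 1 -1")

```text
time_s: 0.82
eef_pos: [0.2632, 0.6214, 0.239]
tool_rot: [-3.141, 0.0, 1.986]
force: [-0.3, -0.0, -1.0]
gripper_width: 0.0851
grip_force: 0.0
```

Request:
carry_out(deltas="0 0 0 0 0 1 -1;0 0 0 0 0 1 -1;0 0 0 0 0 0.8 -1;-0.5 0.4 0 0 0 0 -1;-1 0.75 0 0 0 0 -1")

```text
time_s: 1.45
eef_pos: [0.2864, 0.5908, 0.239]
tool_rot: [-3.141, 0.0, 1.574]
force: [0.3, -0.4, -0.1]
gripper_width: 0.0853
grip_force: 0.0
```

Request:
carry_out(deltas="-1 0.75 0 0 0 0 -1;-1 0.75 0 0 0 0 -1;-1 0.75 0 0 0 0 -1;-1 0.75 0 0 0 0 -1;-1 0.75 0 0 0 0 -1")

```text
time_s: 2.08
eef_pos: [0.3625, 0.4898, 0.2395]
tool_rot: [3.141, -0.0, 1.57]
force: [1.5, 0.8, -0.6]
gripper_width: 0.0849
grip_force: 0.0
```

Request:
carry_out(deltas="-1 0.75 0 0 0 0 -1;-1 0.75 0 0 0 0 -1;-1 0.75 0 0 0 0 -1;-1 0.75 0 0 0 0 -1;-1 0.75 0 0 0 0 -1")

```text
time_s: 2.7
eef_pos: [0.4372, 0.3898, 0.2395]
tool_rot: [3.141, -0.0, 1.57]
force: [0.6, -0.2, -0.1]
gripper_width: 0.0853
grip_force: 0.0
```

Request:
carry_out(deltas="-1 0.75 0 0 0 0 -1;-1 0.75 0 0 0 0 -1;-1 0.75 0 0 0 0 -1;-1 0.75 0 0 0 0 -1;-1 0.75 0 0 0 0 -1")

```text
time_s: 3.32
eef_pos: [0.512, 0.2898, 0.2394]
tool_rot: [3.141, -0.0, 1.57]
force: [-0.5, 0.4, 0.7]
gripper_width: 0.0853
grip_force: 0.0
```

Request:
carry_out(deltas="-1 0.75 0 0 0 0 -1;-1 0.75 0 0 0 0 -1;-1 0.75 0 0 0 0 -1;-1 0.75 0 0 0 0 -1;-1 0.75 0 0 0 0 -1")

```text
time_s: 3.95
eef_pos: [0.5868, 0.1897, 0.2394]
tool_rot: [3.141, -0.0, 1.57]
force: [-0.4, 0.5, 0.1]
gripper_width: 0.0849
grip_force: 0.0
```

Request:
carry_out(deltas="-1 0.75 0 0 0 0 -1;-1 0.75 0 0 0 0 -1;-1 0.75 0 0 0 0 -1;-1 0.75 0 0 0 0 -1;-0.5 0.4 0 0 0 0 -1")

```text
time_s: 4.58
eef_pos: [0.6548, 0.0989, 0.2394]
tool_rot: [3.141, 0.0, 1.568]
force: [-0.7, 0.3, -0.4]
gripper_width: 0.0853
grip_force: 0.0
```

Run:
```python
from h import *
a=arm.capture('top');w=arm.capture('wrist')
save('wrist1',w['frame']); s=arm.read_state();print(s['eef_pos'],s['tool_rot'],s['joint_positions']);print(-w['R'].T@w['t'],w['R'])
for uv,k in[((0,0),'y')]:
    p=proj(w,[.686,.0555,.11]);print(p)
    try: print(rim(w,'y',tuple(map(float,p))))
    except Exception as e: print(e)
```

```text
[0.65475068 0.09937058 0.23929712] [3.14138444e+00 5.81431841e-04 1.56807739e+00] [-0.49130952  0.46339122  0.39633509  1.58600391 -0.19123616  1.13067352
 -0.05355406]
[0.65577415 0.17339398 0.37235564] [[ 9.99993172e-01 -3.53403452e-03  1.07970225e-03]
 [-3.69527645e-03 -9.55607138e-01  2.94620677e-01]
 [-9.42846940e-06 -2.94622655e-01 -9.55613672e-01]]
[289.15327572 227.77731804]
(array([0.68681996, 0.06006819]), np.float64(0.0006321816155298688), (260, 180, 62, 74))
```

View pics/wrist1.png

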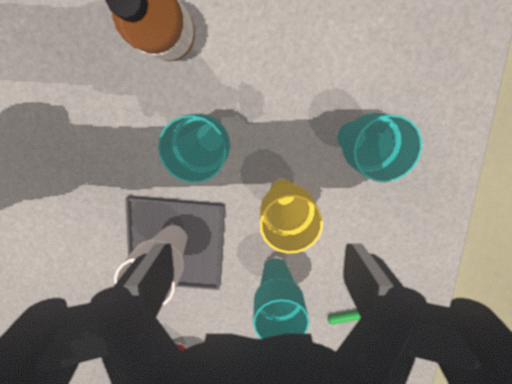

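The wrist view shows yellow at (290,220), the teal ones at (195,147), (385,147) and (280,310), and the bottle at (150,20). Yellow stays clear of the fingers' path. I'll centre over it and measure again.

Request:
carry_out(deltas="-1 0.8 0 0 0 0 -1;-1 0.8 0 0 0 0 -1;0 0 0 0 0 0 -1")

```text
time_s: 5.05
eef_pos: [0.687, 0.0589, 0.2392]
tool_rot: [3.141, 0.001, 1.567]
force: [-0.4, -0.3, 0.3]
gripper_width: 0.0853
grip_force: 0.0
```

Run:
```python
from h import *
w=arm.capture('wrist'); s=arm.read_state();print(s['eef_pos'],s['tool_rot'])
print(rim(w,'y',tuple(map(float,proj(w,[.686,.0575,.11])))))
a=arm.capture('top');
import cv2
f=a['frame']; h,s,v=cv2.split(cv2.cvtColor(f,cv2.COLOR_RGB2HSV)); print(v[229,170:250],s[229,185:235],v[205:255,208])
```

```text
[0.68641565 0.06067693 0.23910028] [-3.14109615e+00 -4.01038634e-05  1.56919706e+00]
(array([0.68763301, 0.06062053]), np.float64(0.0007508950580951723), (227, 148, 64, 69))
[ 89  89  87  87  88  87  90  91  90  89  87  86  85  88  88  89  89  92
  95  62  39  55  61 228 179 101 147 244 247 183 129 136 137 137 136 130
 215 245 245 243 242 242 242 242 242 242 242 242 244 248 195 164 244 195
 129 104  83  85  86  87  86  85  89  87  86  86  86  85  87  87  88  88
  86  89  64  72 109 150 162 164] [32 29 30 32 25 13  9 17 16 23 48 40 11 11 35 43 43 41 43 43 47 17  8  9
 15 18 17 18 18 19 20 20 19 19 17 38 42 20 34 30 17 12 15 15 15 15 15 17
 15 15] [ 83  84  72  49  46  46  45  42  67 205 206 229 249 212 138 143 144 142
 137 159 226 245 246 244 245 250 251 249 211 159 130 116 118 117 113 133
 166 206 232 175  77  69  72  72  72  72  70  77  84  56]
```

Request:
carry_out(deltas="0 0 1 0 0 0 -1;0 0 1 0 0 0 -1;0 0 1 0 0 0 -1;0 0 1 0 0 0 -1;0 0 1 0 0 0 -1")

```text
time_s: 5.78
eef_pos: [0.6861, 0.0616, 0.1376]
tool_rot: [-3.141, 0.0, 1.571]
force: [-0.2, 0.2, -0.9]
gripper_width: 0.0854
grip_force: 0.0
```

Request:
carry_out(deltas="0 0 1 0 0 0 -1;0 0 1 0 0 0 -1;0 0 0.8 0 0 0 -1;0 0 0 0 0 0 -1")

```text
time_s: 6.28
eef_pos: [0.6854, 0.0615, 0.0815]
tool_rot: [-3.139, 0.0, 1.571]
force: [0.0, 0.1, 0.3]
gripper_width: 0.0852
grip_force: 0.0
```

Request:
carry_out(deltas="0 0 0 0 0 0 0.5;0 0 0 0 0 0 1;0 0 0 0 0 0 1;0 0 0 0 0 0 1;0 0 0 0 0 0 1", grip_force=30)

```text
time_s: 6.9
eef_pos: [0.6873, 0.0615, 0.0846]
tool_rot: [3.139, -0.0, 1.571]
force: [0.4, 0.4, 5.5]
gripper_width: 0.0616
grip_force: 33.3
```

Request:
carry_out(deltas="0 0 -0.5 0 0 0 1;0 0 -1 0 0 0 1;0 0 -1 0 0 0 1;0 0 -1 0 0 0 1;0 0 -1 0 0 0 1")

```text
time_s: 7.52
eef_pos: [0.6864, 0.0615, 0.1751]
tool_rot: [3.141, -0.0, 1.571]
force: [0.4, -0.7, -1.5]
gripper_width: 0.062
grip_force: 32.9
```

Request:
carry_out(deltas="0 0 -1 0 0 0 1;0 0 -1 0 0 0 1;0 0 -1 0 0 0 1;0 0 0 0 0 0 1")

```text
time_s: 8.02
eef_pos: [0.6874, 0.0615, 0.2357]
tool_rot: [3.138, -0.001, 1.571]
force: [0.3, -0.5, -0.7]
gripper_width: 0.0614
grip_force: 32.9
```

Run:
```python
from h import *
a=arm.capture('top');b=arm.capture('side'); w=arm.capture('wrist')
for i in range(3): s=arm.read_state();print(s['eef_pos'],s['tool_rot'],s['force'],s['gripper_width'])
# white rim: bright pixels near it, circle fit at z=.114
f=a['frame'];h,sa,v=cv2.split(cv2.cvtColor(f,cv2.COLOR_RGB2HSV))
m=((v>115)&(sa<60)).astype(np.uint8);m[:210]=0;m[250:]=0;m[:,:190]=0;m[:,229:]=0
cs,_=cv2.findContours(m,cv2.RETR_EXTERNAL,cv2.CHAIN_APPROX_NONE);ct=max(cs,key=cv2.contourArea);print(cv2.boundingRect(ct),cv2.minEnclosingCircle(ct))
P=np.array([onz(a,*q[0],.114)[:2] for q in ct]);o=(-a['R'].T@a['t'])[:2];mm=P.mean(0);n=(mm-o)/np.linalg.norm(mm-o)
for _ in range(3):
    Q=P[(P-mm)@n>0];R=least_squares(lambda x:np.hypot(*(Q-x).T)-.031,mm,loss='soft_l1',f_scale=.001);mm=R.x
print('white',mm,abs(R.fun).mean())
A=a['frame'][120:270,120:320];save('chk',np.hstack([cv2.resize(A,(400,300)),cv2.resize(b['frame'][90:270,150:390],(400,300))]))
```

```text
[0.68574579 0.06159622 0.23234874] [-3.13982487e+00  8.77246637e-05  1.57083584e+00] [-0.50979298 -0.18240684 -1.00649002] 0.062066454184283706
[0.68574579 0.06159622 0.23234874] [-3.13982487e+00  8.77246637e-05  1.57083584e+00] [-0.50979298 -0.18240684 -1.00649002] 0.062066454184283706
[0.68574579 0.06159622 0.23234874] [-3.13982487e+00  8.77246637e-05  1.57083584e+00] [-0.50979298 -0.18240684 -1.00649002] 0.062066454184283706
(193, 214, 32, 31) ((208.14926147460938, 228.8523712158203), 15.851526260375977)
white [ 0.53644435 -0.0063795 ] 0.0005060053657219714
```

View pics/chk.png

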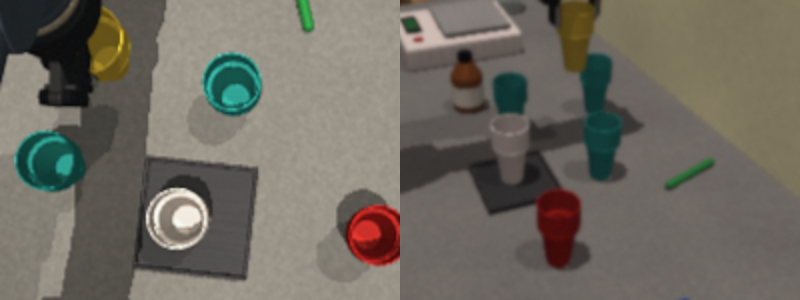

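Yellow is held upright, at (575,30) in the right half. White stands on the tray at (178,218) in the left half. I'll carry yellow over white.

Request:
carry_out(deltas="-0.4 -0.94 0 0 0 0 1;-0.4 -0.94 0 0 0 0 1;-0.4 -0.94 0 0 0 0 1;-0.4 -0.94 0 0 0 0 1;-0.4 -0.94 0 0 0 0 1")

```text
time_s: 8.8
eef_pos: [0.591, 0.0213, 0.2321]
tool_rot: [-3.139, 0.0, 1.571]
force: [-0.0, -0.5, -0.8]
gripper_width: 0.0618
grip_force: 33.0
```

Request:
carry_out(deltas="-0.4 -0.94 0 0 0 0 1;-0.4 -0.94 0 0 0 0 1;-0.4 -0.94 0 0 0 0 1;0 0 0 0 0 0 1;0 0 0 0 0 0 1")

```text
time_s: 9.43
eef_pos: [0.5365, -0.002, 0.233]
tool_rot: [3.141, -0.0, 1.571]
force: [1.2, -0.2, -1.1]
gripper_width: 0.0616
grip_force: 33.0
```

Run:
```python
from h import *
a=arm.capture('top');b=arm.capture('side'); w=arm.capture('wrist')
s=arm.read_state();print(s['eef_pos'],s['tool_rot'],s['force'],s['gripper_width'])
p=proj(b,[.5364,-.0064,.114]);q=proj(b,[*s['eef_pos'][:2],.25]);print(p,q,'dy px/m',proj(b,[.5364,.0036,.114])-p)
m=mask(b['frame'],'y');
ys=np.where(m.any(1))[0];print('yellow rows',[(r,np.where(m[r])[0][[0,-1]]) for r in ys[::4]])
h,sa,v=cv2.split(cv2.cvtColor(b['frame'],cv2.COLOR_RGB2HSV))
print('top',cv2.boundingRect(mask(a['frame'],'y')),proj(a,[*s['eef_pos'][:2],.26]))
x,y=map(int,p);C=b['frame'][y-75:y+60,x-90:x+90];save('chk2',np.hstack([cv2.resize(C,(400,300),interpolation=2),cv2.resize(w['frame'],(400,300))]));print(x-90,y-75)
```

```text
[ 0.53657518 -0.0019632   0.2330731 ] [3.14154758e+00 1.41082795e-04 1.57153727e+00] [ 0.77400906  0.59101013 -1.21424985] 0.06174533161854402
[215.40019937 164.35156477] [212.53911369 117.35182358] dy px/m [-1.45198276 -1.83290498]
yellow rows [(np.int64(111), array([208, 222])), (np.int64(115), array([202, 225])), (np.int64(119), array([202, 225])), (np.int64(123), array([203, 225])), (np.int64(127), array([203, 225])), (np.int64(131), array([203, 224])), (np.int64(135), array([205, 222])), (np.int64(139), array([206, 222])), (np.int64(143), array([207, 222])), (np.int64(147), array([208, 221])), (np.int64(151), array([208, 221])), (np.int64(155), array([210, 219]))]
top (206, 213, 13, 33) [195.62470964 227.82418448]
125 89
```

View pics/chk2.png

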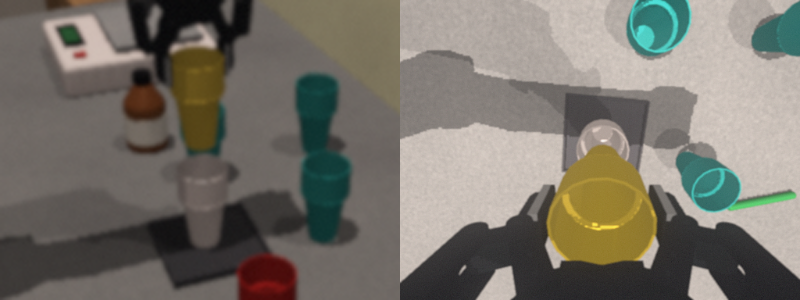

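In the side crop, yellow (200,100) hangs over white (204,200). In the wrist view both are on the same column, near 603. I'll do one numeric check of the y offset before lowering.

Run:
```python
from h import *
a=arm.capture('top');w=arm.capture('wrist');b=arm.capture('side')
s=arm.read_state();z0=s['eef_pos'][2]-.0815;T=s['eef_pos'];print(T,z0)
m=mask(a['frame'],'y');r=np.where(m.any(1))[0];c=np.where(m.any(0))[0];print('top obs right',c[-1],'rows',r[0],r[-1])
th=np.linspace(0,6.28,90)
def edge(c,y,z,x=T[0]): return np.array([proj(c,[x+.031*np.cos(t),y+.031*np.sin(t),z]) for t in th])
for y in(-.002,-.006):
    E=[edge(a,y,z0+h) for h in(.068,.11)];print(y,[(e[:,0].max().round(1),e[:,1].min().round(1),e[:,1].max().round(1)) for e in E])
# wrist: yellow far half = lower image edge and widest extent
mw=mask(w['frame'],'y');mw[300:]*=1
r=np.where(mw.any(1))[0];print('wrist rows',r[0],r[-1])
for y in(-.002,-.006):
    E=edge(w,y,z0+.11);print(y,E[:,0].min().round(1),E[:,0].max().round(1),E[:,1].min().round(1),E[:,1].max().round(1))
wid=[(k,np.where(mw[k])[0][[0,-1]].tolist()) for k in range(200,345,12) if mw[k].any()];print(wid)
# white in wrist: predicted rim vs brightness along its centre column
p=edge(w,-.0064,.114,.5364);print('white pred cols',p[:,0].min(),p[:,0].max(),'top row',p[:,1].min(), 'widest row',p[p[:,0].argmax(),1])
v=w['frame'].max(2);k=int(p[:,0].mean());print(140,v[140:200,k]);k=int(p[p[:,0].argmax(),1])
print(k,190,v[k,205:325])
```

```text
[ 0.53626387 -0.00222549  0.23309727] 0.15159727354048952
top obs right 218 rows 213 245
-0.002 [(np.float64(216.5), np.float64(210.8), np.float64(246.0)), (np.float64(214.2), np.float64(209.4), np.float64(246.8))]
-0.006 [(np.float64(218.7), np.float64(210.8), np.float64(246.0)), (np.float64(216.6), np.float64(209.4), np.float64(246.8))]
wrist rows 186 339
-0.002 182.8 331.6 221.9 349.7
-0.006 183.5 330.9 231.4 356.7
[(200, [237, 280]), (212, [220, 297]), (224, [211, 306]), (236, [206, 310]), (248, [199, 316]), (260, [194, 322]), (272, [190, 326]), (284, [187, 328]), (296, [188, 328]), (308, [194, 322]), (320, [200, 315]), (332, [212, 304])]
white pred cols 223.55539110518896 292.05811651884994 top row 160.3241505742951 widest row 194.15454839832398
140 [ 75  73  74  76  78  77  72  75  74  76  72  87 115 144 158 157 158 154
 151 164 173 179 179 180 179 177 177 180 180 178 179 178 180 177 176 177
 179 213 244 250 249 227 182 164 163 152 144 149 148 145 146 148 147 146
 149 144 147 153 152 155]
194 190 [200 192 174 149 127 115 104 108 118 127 123 123 125 127 128 124 124 125
 124 127 139 160 167 163 156 155 155 154 163 177 199 214 219 218 195 165
 153 144 147 147 145 147 143 145 146 146 149 147 150 146 145 146 150 149
 147 147 148 149 148 148 147 144 148 145 145 147 146 146 148 147 148 144
 151 162 169 177 183 188 189 177 156 149 148 149 149 162 184 195 168 136
 124 129 124 126 123 123 126 123 122 118 109  97 102 116 127 163 192 199
 202 198 200 200 201 205 202 200 201 207 199 202]
```

Request:
carry_out(deltas="-0.05 0.03 0.8 0 0 0 1;0 0 0.8 0 0 0 1;0 0 0.8 0 0 0 1;0 0 0.8 0 0 0 1;0 0 0 0 0 0 1")

```text
time_s: 10.35
eef_pos: [0.5354, -0.0035, 0.1675]
tool_rot: [-3.138, 0.001, 1.571]
force: [0.3, 0.9, -0.6]
gripper_width: 0.0616
grip_force: 33.0
```

Request:
carry_out(deltas="0 0 0.5 0 0 0 1;0 0 0.5 0 0 0 1;0 0 0.3 0 0 0 1;0 0 0 0 0 0 1")

```text
time_s: 10.85
eef_pos: [0.5362, -0.0035, 0.1428]
tool_rot: [-3.141, 0.0, 1.571]
force: [0.4, 0.1, -2.0]
gripper_width: 0.0619
grip_force: 33.0
```

Request:
carry_out(deltas="0 0 0.2 0 0 0 1;0 0 0 0 0 0 1")

```text
time_s: 11.1
eef_pos: [0.5365, -0.0034, 0.1392]
tool_rot: [-3.141, -0.0, 1.571]
force: [-0.4, 0.3, -0.6]
gripper_width: 0.0619
grip_force: 33.0
```

Request:
carry_out(deltas="0 0 0.2 0 0 0 1;0 0 0 0 0 0 1")

```text
time_s: 11.35
eef_pos: [0.5363, -0.0034, 0.135]
tool_rot: [-3.141, -0.0, 1.571]
force: [0.2, -1.6, -1.8]
gripper_width: 0.0617
grip_force: 33.0
```

Request:
carry_out(deltas="0 0 0.15 0 0 0 1;0 0 0 0 0 0 1")

```text
time_s: 11.6
eef_pos: [0.5364, -0.0034, 0.132]
tool_rot: [-3.141, -0.0, 1.571]
force: [0.7, -0.8, -0.9]
gripper_width: 0.0616
grip_force: 33.0
```

Request:
carry_out(deltas="0 0 0.1 0 0 0 1;0 0 0 0 0 0 1")

```text
time_s: 11.85
eef_pos: [0.5367, -0.0034, 0.1305]
tool_rot: [3.141, -0.0, 1.571]
force: [-0.3, -0.5, 2.1]
gripper_width: 0.0615
grip_force: 33.2
```

Request:
carry_out(deltas="0 0 0.1 0 0 0 1;0 0 0 0 0 0 1")

```text
time_s: 12.1
eef_pos: [0.5369, -0.0035, 0.1303]
tool_rot: [3.141, -0.001, 1.571]
force: [-4.2, 0.3, 15.3]
gripper_width: 0.0619
grip_force: 34.2
```

Firm contact came at TCP z 0.1303, which matches the fully home height of 0.046 + 0.0846. I'll check by picture before letting go.

Request:
carry_out(deltas="0 0 -0.06 0 0 0 1;0 0 0 0 0 0 1")

```text
time_s: 12.35
eef_pos: [0.5368, -0.0034, 0.1304]
tool_rot: [3.141, -0.001, 1.571]
force: [-2.4, -0.1, 8.0]
gripper_width: 0.0618
grip_force: 33.7
```

Run:
```python
from h import *
b=arm.capture('side');w=arm.capture('wrist')
C=b['frame'][115:220,150:290];save('chk3',cv2.resize(C,(800,600),interpolation=2))
m=mask(b['frame'],'y');r=np.where(m[100:,190:240].any(1))[0]+100;print(r[0],r[-1]);p=proj(b,[.5364,-.0064,.114]);print(p,proj(b,[.5364,-.0064,.156]),proj(b,[.5364-.031*.47,-.0064-.031*.88,.114]))
```

```text
146 170
[215.40019937 164.35156477] [214.74908585 150.86225558] [214.32912914 170.83947074]
```

View pics/chk3.png

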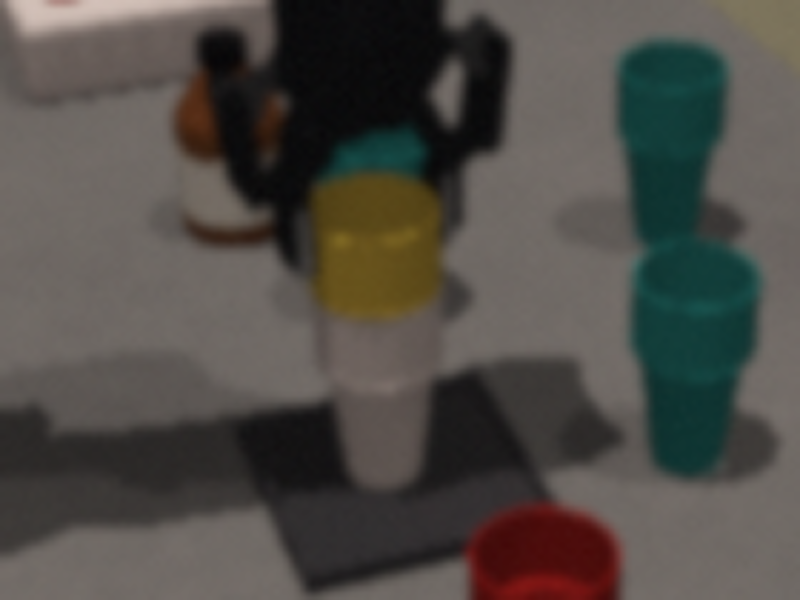

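Yellow's collar, at crop (375,310), sits directly on white's rim and the stack is upright. I'll release, rise and go to red.

Request:
carry_out(deltas="0 0 0 0 0 0 0;0 0 0 0 0 0 -0.6;0 0 0 0 0 0 -1;0 0 0 0 0 0 -1;0 0 0 0 0 0 -1")

```text
time_s: 13.08
eef_pos: [0.5365, -0.0034, 0.1293]
tool_rot: [-3.141, -0.0, 1.571]
force: [0.4, 0.3, 0.9]
gripper_width: 0.0851
grip_force: 0.0
```

Request:
carry_out(deltas="0 0 -0.6 0 0 0 -1;0 0 -1 0 0 0 -1;0 0 -1 0 0 0 -1;0 0 -1 0 0 0 -1;0 0 -1 0 0 0 -1")

```text
time_s: 13.7
eef_pos: [0.5367, -0.0036, 0.223]
tool_rot: [3.141, -0.0, 1.571]
force: [0.4, -0.0, 0.7]
gripper_width: 0.0855
grip_force: 0.0
```

Request:
carry_out(deltas="0 0 -1 0 0 0 -1;-0.9 0 0 0 0 0 -1;-0.9 0 0 0 0 0 -1;-0.9 0 0 0 0 0 -1;-0.9 0 0 0 0 0 -1")

```text
time_s: 14.32
eef_pos: [0.5359, -0.0775, 0.2407]
tool_rot: [-3.14, 0.0, 1.569]
force: [0.4, -0.7, -0.5]
gripper_width: 0.0853
grip_force: 0.0
```

Request:
carry_out(deltas="-0.9 0 0 0 0 0 -1;-0.9 0 0 0 0 0 -1;-0.9 -0.2 0 0 0 0 -1;-0.9 -0.5 0 0 0 0 -1;0 0 0 0 0 0 -1")

```text
time_s: 14.95
eef_pos: [0.5211, -0.1497, 0.2414]
tool_rot: [-3.141, 0.0, 1.567]
force: [0.6, -0.3, 0.0]
gripper_width: 0.0851
grip_force: 0.0
```

Run:
```python
from h import *
a=arm.capture('top');w=arm.capture('wrist')
s=arm.read_state();print(s['eef_pos'],s['tool_rot'],s['joint_positions'])
print(rim(w,'r',tuple(map(float,proj(w,[.5222,-.2105,.11])))))
print('yellow top',rim(a,'y',(205,228),z=.156)); print('yellow wrist',rim(w,'y',tuple(map(float,proj(w,[.5364,-.0064,.156]))),z=.156))
```

```text
[ 0.52239721 -0.14717287  0.24146322] [ 3.14145886e+00 -8.19056749e-04  1.57075290e+00] [-0.21633661  0.26524326  0.50529989  1.86974439 -0.14834069  1.04339198
  0.34906732]
(array([ 0.52356904, -0.20815335]), np.float64(0.0008204651138783645), (231, 205, 59, 67))
yellow top (array([ 0.53587366, -0.00745838]), np.float64(0.0004209297772105788), (190, 213, 34, 33))
yellow wrist (array([ 0.53479012, -0.03572368]), np.float64(0.004812618529103883), (234, 0, 94, 57))
```

Request:
carry_out(deltas="-1 0 0 0 0 0 -1;-1 0 0 0 0 0 -1;-0.9 0 0 0 0 0 -1;0 0 0 0 0 0 -1;0 0 0 0 0 0 -1")

```text
time_s: 15.68
eef_pos: [0.5229, -0.2039, 0.2413]
tool_rot: [-3.141, -0.001, 1.573]
force: [-0.7, 0.5, -0.5]
gripper_width: 0.0855
grip_force: 0.0
```

Run:
```python
from h import *
w=arm.capture('wrist');s=arm.read_state();print(s['eef_pos'],s['tool_rot'])
print(rim(w,'r',tuple(map(float,proj(w,[.5222,-.2085,.11])))))
```

```text
[ 0.52288796 -0.20387603  0.24130429] [-3.14144721e+00 -9.34473475e-04  1.57300044e+00]
(array([ 0.52320941, -0.20909817]), np.float64(0.0009214923514476729), (228, 156, 61, 67))
```

Request:
carry_out(deltas="-0.2 0 1 0 0 0 -1;0 0 1 0 0 0 -1;0 0 1 0 0 0 -1;0 0 1 0 0 0 -1;0 0 1 0 0 0 -1")

```text
time_s: 16.35
eef_pos: [0.5229, -0.208, 0.1408]
tool_rot: [3.141, -0.001, 1.573]
force: [-0.5, -0.2, 0.2]
gripper_width: 0.0856
grip_force: 0.0
```

Request:
carry_out(deltas="0 0 1 0 0 0 -1;0 0 1 0 0 0 -1;0 0 0.9 0 0 0 -1;0 0 0 0 0 0 -1")

```text
time_s: 16.85
eef_pos: [0.5218, -0.2084, 0.0822]
tool_rot: [-3.139, -0.001, 1.572]
force: [0.2, -0.4, 0.4]
gripper_width: 0.0858
grip_force: 0.0
```

Request:
carry_out(deltas="0 0 0 0 0 0 0.5;0 0 0 0 0 0 1;0 0 0 0 0 0 1;0 0 0 0 0 0 1;0 0 0 0 0 0 1", grip_force=30)

```text
time_s: 17.48
eef_pos: [0.5234, -0.2098, 0.0845]
tool_rot: [3.139, 0.0, 1.571]
force: [-0.3, -0.3, 6.0]
gripper_width: 0.0614
grip_force: 33.2
```

Request:
carry_out(deltas="0 0 -0.5 0 0 0 1;0 0 -1 0 0 0 1;0 0 -1 0 0 0 1;0 0 -1 0 0 0 1;0 0 -1 0 0 0 1")

```text
time_s: 18.1
eef_pos: [0.5221, -0.2093, 0.1742]
tool_rot: [-3.141, -0.0, 1.571]
force: [1.1, -0.6, -0.8]
gripper_width: 0.0611
grip_force: 32.8
```

Request:
carry_out(deltas="0 0 -1 0 0 0 1;0 0 -1 0 0 0 1;0 0 -1 0 0 0 1;0 0 -1 0 0 0 1;0 0 -1 0 0 0 1")

```text
time_s: 18.73
eef_pos: [0.5219, -0.2093, 0.2742]
tool_rot: [-3.141, -0.0, 1.57]
force: [0.2, 0.3, -1.5]
gripper_width: 0.0612
grip_force: 32.8
```

Request:
carry_out(deltas="0 0 -0.3 0 0 0 1;0.85 0.06 0 0 0 0 1;0.85 0.06 0 0 0 0 1;0.85 0.06 0 0 0 0 1;0.85 0.06 0 0 0 0 1")

```text
time_s: 19.35
eef_pos: [0.5273, -0.1396, 0.279]
tool_rot: [-3.141, -0.0, 1.572]
force: [0.6, 0.8, -1.9]
gripper_width: 0.0612
grip_force: 32.9
```

Request:
carry_out(deltas="0.85 0.06 0 0 0 0 1;0.85 0.06 0 0 0 0 1;0.85 0.06 0 0 0 0 1;0.85 0.06 0 0 0 0 1;0.85 0.06 0 0 0 0 1")

```text
time_s: 19.98
eef_pos: [0.5334, -0.0554, 0.2795]
tool_rot: [3.142, -0.0, 1.571]
force: [0.3, 1.7, -0.3]
gripper_width: 0.0611
grip_force: 32.9
```

Request:
carry_out(deltas="0.85 0.06 0 0 0 0 1;0.8 0.06 0 0 0 0 1;0 0 0 0 0 0 1;0 0 0 0 0 0 1")

```text
time_s: 20.48
eef_pos: [0.5357, -0.0241, 0.2795]
tool_rot: [-3.142, 0.0, 1.57]
force: [0.7, -0.2, -0.8]
gripper_width: 0.0613
grip_force: 32.8
```

Request:
carry_out(deltas="0.45 0.03 0 0 0 0 1;0.45 0.03 0 0 0 0 1;0 0 0 0 0 0 1")

```text
time_s: 20.85
eef_pos: [0.537, -0.0043, 0.2794]
tool_rot: [-3.141, -0.0, 1.573]
force: [0.2, -0.9, -0.9]
gripper_width: 0.0614
grip_force: 32.8
```

Run:
```python
from h import *
a=arm.capture('top');w=arm.capture('wrist');b=arm.capture('side')
s=arm.read_state();T=s['eef_pos'];z0=T[2]-.0845;print(T,z0)
th=np.linspace(0,6.28,90)
def edge(c,y,z,x=T[0]): return np.array([proj(c,[x+.031*np.cos(t),y+.031*np.sin(t),z]) for t in th])
m=mask(a['frame'],'r');n,l,st,_=cv2.connectedComponentsWithStats(m);print('top red',[x.tolist() for x in st[1:] if x[4]>60])
for y in(-.004,-.0075): print(y,[(e[:,0].max().round(1),e[:,1].min().round(1),e[:,1].max().round(1)) for e in(edge(a,y,z0+h) for h in(.068,.11))])
n,l,st,_=cv2.connectedComponentsWithStats(mask(w['frame'],'r'));print('wrist red',[x.tolist() for x in st[1:] if x[4]>60])
e=edge(w,-.0075,z0+.11);print(e.min(0),e.max(0))
n,l,st,_=cv2.connectedComponentsWithStats(mask(w['frame'],'y'));print('wrist yellow',[x.tolist() for x in st[1:] if x[4]>60])
e=edge(w,-.0075,.156,.536);print(e.min(0),e.max(0))
save('chk4',np.hstack([cv2.resize(b['frame'][90:225,125:305],(400,300),interpolation=2),cv2.resize(w['frame'],(400,300))]))
```

```text
[ 0.53689418 -0.00567511  0.27947457] 0.19497456535303825
top red [[203, 212, 14, 35, 186]]
-0.004 [(np.float64(215.3), np.float64(208.9), np.float64(246.5)), (np.float64(212.8), np.float64(207.3), np.float64(247.4))]
-0.0075 [(np.float64(217.4), np.float64(209.0), np.float64(246.5)), (np.float64(215.0), np.float64(207.3), np.float64(247.4))]
wrist red [[188, 185, 141, 154, 15710]]
[185.33595532 224.96994168] [329.7962029  348.95439533]
wrist yellow [[226, 151, 66, 51, 2105]]
[223.07175137 157.4003814 ] [290.64386505 222.10544042]
```

View pics/chk4.png

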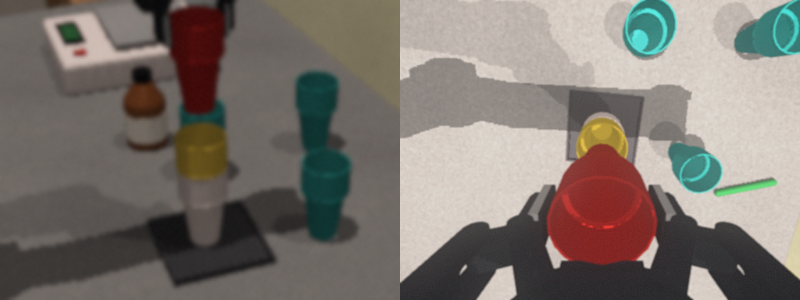

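Red hangs over the stack: side crop red (197,60) over yellow (202,150), and both near column 602 in the wrist view. The offsets are under 1 mm, so I'll lower it.

Request:
carry_out(deltas="-0.03 0.02 0.8 0 0 0 1;0 0 0.8 0 0 0 1;0 0 0.8 0 0 0 1;0 0 0.8 0 0 0 1;0 0 0 0 0 0 1")

```text
time_s: 21.62
eef_pos: [0.5363, -0.0061, 0.2137]
tool_rot: [-3.138, 0.001, 1.571]
force: [0.9, 0.2, -0.2]
gripper_width: 0.0613
grip_force: 32.9
```

Request:
carry_out(deltas="0 0 0.5 0 0 0 1;0 0 0.5 0 0 0 1;0 0 0.3 0 0 0 1;0 0 0 0 0 0 1")

```text
time_s: 22.12
eef_pos: [0.537, -0.006, 0.189]
tool_rot: [-3.141, 0.0, 1.571]
force: [0.1, -0.4, -1.5]
gripper_width: 0.0613
grip_force: 32.9
```

Request:
carry_out(deltas="0 0 0.2 0 0 0 1;0 0 0 0 0 0 1")

```text
time_s: 22.38
eef_pos: [0.5372, -0.006, 0.1854]
tool_rot: [-3.141, -0.0, 1.571]
force: [0.2, -0.6, -1.0]
gripper_width: 0.0615
grip_force: 32.9
```

Request:
carry_out(deltas="0 0 0.2 0 0 0 1;0 0 0.2 0 0 0 1;0 0 0 0 0 0 1")

```text
time_s: 22.75
eef_pos: [0.537, -0.0061, 0.1771]
tool_rot: [-3.141, 0.0, 1.571]
force: [0.0, -0.6, -1.1]
gripper_width: 0.061
grip_force: 32.9
```

Request:
carry_out(deltas="0 0 0.15 0 0 0 1;0 0 0 0 0 0 1")

```text
time_s: 23.0
eef_pos: [0.5372, -0.0061, 0.1742]
tool_rot: [-3.141, -0.0, 1.571]
force: [-0.2, -0.1, -0.4]
gripper_width: 0.061
grip_force: 32.9
```

Request:
carry_out(deltas="0 0 0.1 0 0 0 1;0 0 0 0 0 0 1")

```text
time_s: 23.25
eef_pos: [0.5374, -0.006, 0.1725]
tool_rot: [3.141, -0.0, 1.571]
force: [0.5, 0.1, 0.3]
gripper_width: 0.0614
grip_force: 32.9
```

Request:
carry_out(deltas="0 0 0.05 0 0 0 1;0 0 0 0 0 0 1")

```text
time_s: 23.5
eef_pos: [0.5378, -0.0061, 0.1724]
tool_rot: [3.141, -0.001, 1.571]
force: [-1.6, 0.3, 6.3]
gripper_width: 0.061
grip_force: 33.4
```

Red has contact at 0.1724, exactly the home height. I'll release and rise clear.

Request:
carry_out(deltas="0 0 0 0 0 0 0;0 0 0 0 0 0 -0.6;0 0 0 0 0 0 -1;0 0 0 0 0 0 -1;0 0 0 0 0 0 -1")

```text
time_s: 24.12
eef_pos: [0.5372, -0.0061, 0.1713]
tool_rot: [-3.141, -0.0, 1.571]
force: [0.1, -0.0, -0.3]
gripper_width: 0.0857
grip_force: 0.0
```

Request:
carry_out(deltas="0 0 -0.6 0 0 0 -1;0 0 -1 0 0 0 -1;0 0 -1 0 0 0 -1;0 0 -1 0 0 0 -1;0 0 -1 0 0 0 -1")

```text
time_s: 24.75
eef_pos: [0.5375, -0.0062, 0.2651]
tool_rot: [3.141, -0.0, 1.571]
force: [0.3, 0.4, -0.2]
gripper_width: 0.0852
grip_force: 0.0
```

Request:
carry_out(deltas="0 0 -1 0 0 0 -1;1 0 -0.5 0 0 0 -1;1 0 0 0 0 0 -1;1 0 0 0 0 0 -1;0 0 0 0 0 0 -1")

```text
time_s: 25.38
eef_pos: [0.5373, 0.0555, 0.2941]
tool_rot: [3.141, -0.001, 1.574]
force: [-0.4, -1.3, -1.3]
gripper_width: 0.0856
grip_force: 0.0
```

Run:
```python
from h import *
a=arm.capture('top');b=arm.capture('side');s=arm.read_state();print(s['time_s'],s['eef_pos'],s['force'])
try: print(rim(a,'r',(203,228),z=.198))
except Exception as e: print(e)
save('fin',np.hstack([cv2.resize(a['frame'],(400,300)),cv2.resize(b['frame'][90:240,130:330],(400,300),interpolation=2)]))
```

```text
25.475 [0.53737084 0.05307012 0.29391672] [0.23268944 0.06122878 0.02953361]
(array([ 0.53650138, -0.00958467]), np.float64(0.0004553067708344892), (188, 211, 35, 35))
```

View pics/fin.png

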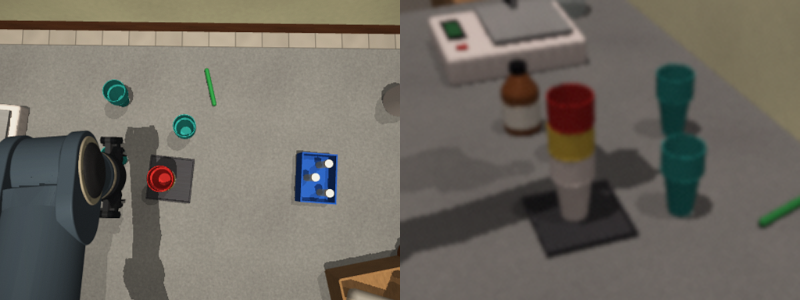

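The final picture shows red, yellow and white nested upright on the tray at (570,150). The bottle and bin are untouched and the gripper is clear.

```bash
python3 -c "
from workcell import arm
print(arm.close_job())"
```

```text
the job is handed in; nothing more can be done
None
```

The stack is done and handed in at about 25 s: yellow is nested fully home in white and red in yellow, upright on the tray, with the bottle and bin untouched.

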